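Catch the falling guard of the label press and lower it shut

TASK

Close the red guard of the small label press without gripping anything: with the fingers, tip the standing guard past upright towards the press's front and let go, so that it comes down by itself; then catch it from below on the outside of a finger while it is still well open, and lower it gently until it is fully shut. It must not be left to fall shut by itself, nor be squeezed or forced, and the spray bottle, the tape roll and the tin beside the press stay where they stand.

Things in the scene. Friction and masses are not known exactly. Their poses are not given: they have to be found in the camera images.
- press: Label press, fixed: dark steel base 150 mm deep (own x -75 to +75), 200 wide, 120 high, standing side-on: its front faces the robot's right (-y), turned from there by up to 0.4 rad either way; behind it a control housing, x +75 to +150, 95 high (controls to 109). Origin: on the table under the centre of the base. Own x from front to back, y to its left, z up.
- guard (a joint): Red guard's angle, rad: 0 fully shut (level), 1.57 upright, 1.75 its open stop, leaning back, where it starts. Weighs 0.28 to 0.42 kg. Hinge without friction or spring, only a damper: let go below 1.57 it falls to the press's front at about 0.6 x cos(angle) rad/s (0.48 to 0.75), so from 1.4 to 0.8 in 2 to 3 s, then bangs shut 1 to 2 s later. Carrying its edge takes about 2 N.
- guard_hinge (a point): Middle of the guard's hinge axis: 80 mm behind the press's origin (its +x), 125 mm above the table. The axis runs along the press's y. Shut, the guard reaches from here to the front; open, it stands above here.
- guard_edge (a point): Middle of the guard's free edge: the end of a black tab. The guard is a flat plate 6 mm thick, mid plane through the hinge axis; red part 204 mm wide, to 155 mm from the axis; tab 90 mm wide, on to 195 mm (this point). Shut, the tab juts 40 mm beyond the base's front, free below; open, it is on top, 317 mm up. Site x points to the hinge, z out of the outer (upper) face.
- spray_mid (a point): Blue spray bottle, 54 mm in diameter, 130 mm tall, standing loose beside the press; this point is on its axis 65 mm above its foot. A bystander.
- tape_mid (a point): Yellow roll of tape, 76 mm in diameter, 30 mm high, lying flat and loose beside the press; this point is its centre, 15 mm above the table. A bystander.
- tin_mid (a point): Small metal tin with a paper label, 60 mm in diameter, 70 mm tall, standing loose beside the press; this point is on its axis 35 mm above its foot. A bystander.

How it is judged:
By the outcome, as a careful person would: the job done as asked, in the order asked, and still so for the second after the job is handed in, with the robot touching nothing.
It also fails if it takes over 51 s, if anything falls off the work surface, if the arm or the gripper's body presses on something with over 40 N, if the wrist force passes 120 N, or if a joint passes its speed limit or range.

ROBOT

A 6-joint arm with a two-finger parallel gripper is mounted at the origin on the work surface. World frame = base frame: x ahead of the robot, y to its left, z up, the work surface at z = 0. Lengths are in m, angles in rad, forces in N, time in s.
With the tool pointing down it reaches from about 0.35 to 0.775 m from the base axis. Payload 5.5 kg.
Tool frame: the origin (TCP) lies midway between the tips of the shut fingers; the grasp point (between the pads) lies grip_point_offset behind it (grip_point_offset is the distance from the TCP to the grasp point, in m); z points along the fingers, y is the direction in which the jaws open and shut (so a half turn about z gives the same grasp; the last joint's range is limited). The gripper opens to 85 mm and grips with 20 to 120 N. Pads are 22 mm wide; open, the fingers measure 114 mm over their backs; the gripper's body (76 mm by 85 mm) begins 54 mm behind the grasp point. The pads swing forward as they close: fully open they stand 13 mm farther back than shut.
Start: joints at [-1.408, 0.313, 0.046, 1.304, 0, 1.431], TCP at [0.171, -0.549, 0.231] pointing down, gripper open.
Joint ranges: [-2.76, 2.76], [-0.86, 1.69], [-1.03, 1.26], [-2.2, 2.34], [-1.47, 1.5], [-3.14, 3.14]. Speed limits (rad/s): [2.57, 2.57, 3.14, 3.14, 3.14, 3.14].

INTERFACE

Orientations are given as a unit quaternion [w, x, y, z].
In Python, from workcell import * gives the robot as it stands.
- The arm moves only by the tool send_rows, never from a script. Its argument "series" is one flat list of numbers, 7 for each row, row after row: the shift along the tool's x, y, z in cm, then the turn, a rotation vector about the tool's x, y, z in degrees, then the opening, from 0 (shut) to 1 (fully open). A call has 1 to 10 rows; each row is the pose to reach, as a shift and turn from the pose commanded when the call began, along the tool's axes at that moment; what a row does not reach only later rows make up. A row lasts 1/12 s, in which the tool goes at most 41.7 mm and 7.16 degrees, less where a joint would pass 70% of its speed; a pose out of reach is approached as far as the arm can. A call with a gripper value outside its range is refused whole. The fingers move at their own pace and stop on an object; "newtons" is the grip in N (left out, the last holds). Time passes only in rows, so rows that repeat a pose let the fingers close. It gives the time, the measured TCP pose, the force and the opening at its end, in the units of the state.
- get_state(): the state, without advancing time (a new reading comes with each control period).
- read_camera(name): name is "scene" or "side" or "wrist"; returns the picture (420x560x3 uint8, blue, green, red); there is no depth.
- camera_info(name): a dict with "K" (3x3 intrinsics, pixels), "D" ([k1, k2, p1, p2, k3] as OpenCV has them; the pictures are not rectified), "xyz" and "attitude" of the camera in the world. Camera axes: x right, y down, z forward; pixel columns grow to the right and rows downward; lengths in m; the calibration is good to about 2 mm. A picture is of the moment at which its call begins: read the wrist's pose just before it. camera_info takes no time and is no camera call; for the wrist camera it gives the pose at the moment of the call.
- hand_in(): hands the job in, once; it reports no verdict.
Trained networks look in the newest picture that a camera, given by its name, has taken for a name from the list of things; names that differ only in an ending like _2 or _b are one class to them, and where a whole thing is asked for, a point or a joint stands for the part that bears it (a point fixed in the world has none). Each returns a list of dicts, best first, with "p" (0 to 1); they miss things now and then, are a little off and sometimes report something else, mostly with a low value. They report only what shows in the picture. A call takes as long as a camera call.
- silhouettes(camera, label): "pixels" (420x560 bool, what is visible of it) and "box" ([left, top, width, height] in pixels, round what is visible of it).
The state is a dict: "clock": time; "joint_pos": joint angles; "qvel": joint speeds; "tau": joint torques, N m; "tcp_pos": TCP position; "orientation": TCP orientation; "wrist_force": force on the tool from outside, world axes, zero at the start; "ft_torque": the same for the moment, N m; "finger_gap": finger opening in m.
Only numpy, scipy, OpenCV 4.12 (cv2) and the standard library are available. Lean on these libraries where they do the work, as an engineer would, in place of code of your own. Each camera call takes 0.05 s, during which the arm holds its last target. There are 200 camera calls.

## Working session

There is one attempt and no reset: what is moved stays moved. The work goes in short steps, Python scripts to look and compute and a tool call to move; the robot and the scene stay as the last step left them, time stands still between calls to the robot, and variables do not carry over. Pictures are saved under pics/ and viewed, about 8 in all and at most 12, crops included, and the job is handed in when it is done.

Besides the shell and the picture viewer there is one more tool, called after "Call:" by a JSON object that holds its "api" and its "payload". send_rows: Moves the arm, as the interface text tells. Its arguments: {"type":"object","properties":{"series":{"type":"array"},"newtons":{"type":"number"}},"required":["series"]}

```bash
ls; mkdir -p pics; python3 - <<'E'
from workcell import *
import cv2,numpy as np
s=get_state();print({k:np.round(v,3).tolist() for k,v in s.items()})
a=read_camera("scene");b=read_camera("side")
cv2.imwrite("pics/a.png",a);cv2.imwrite("pics/b.png",b)
for c in("scene","side"):
  i=camera_info(c);print(c,i)
  for l in("press","guard","spray_mid","tape_mid","tin_mid"):
    r=silhouettes(c,l);print(l,[(round(x["p"],2),x["box"]) for x in r[:2]])
E
```

```text
pics
{'clock': 0.0, 'joint_pos': [-1.408, 0.314, 0.045, 1.304, -0.0, 1.431], 'qvel': [0.001, -0.0, -0.001, 0.001, -0.0, 0.001], 'tau': [0.0, -48.063, 29.853, 0.019, 0.0, -0.0], 'tcp_pos': [0.171, -0.548, 0.23], 'orientation': [-0.001, 0.989, 0.151, -0.0], 'wrist_force': [-0.844, -0.116, -1.247], 'ft_torque': [0.055, 0.001, -0.032], 'finger_gap': 0.086}
scene {'K': array([[533.41618064,   0.        , 275.47906712],
       [  0.        , 533.41618064, 210.26732837],
       [  0.        ,   0.        ,   1.        ]]), 'D': array([0.01958602, 0.        , 0.        , 0.        , 0.        ]), 'xyz': array([1.35474694, 0.17472294, 0.69819299]), 'attitude': array([-0.2777205 ,  0.61070463,  0.66815884, -0.3216752 ])}
press [(0.68, [180.4, 71.9, 151.5, 200.8]), (0.22, [237.8, 251.3, 31.5, 48.6])]
guard [(0.73, [264.4, 67.8, 50.4, 139.5])]
spray_mid [(0.93, [155.7, 214.3, 41.6, 71.9]), (0.43, [181.5, 71.1, 148.9, 201.6])]
tape_mid [(0.89, [318.9, 225.8, 37.6, 40.2])]
tin_mid [(0.56, [238.1, 255.6, 33.3, 47.4])]
side {'K': array([[389.23377088,   0.        , 283.4743413 ],
       [  0.        , 389.23377088, 210.59524378],
       [  0.        ,   0.        ,   1.        ]]), 'D': array([-0.03213756,  0.        ,  0.        ,  0.        ,  0.        ]), 'xyz': array([1.08970238, 0.32624453, 0.51920306]), 'attitude': array([-0.21906703,  0.45610095,  0.78487998, -0.35769397])}
press [(0.64, [205.0, 64.3, 162.5, 204.5]), (0.42, [264.7, 65.6, 101.9, 132.0])]
guard [(0.89, [264.3, 61.1, 100.6, 137.4])]
spray_mid [(0.66, [167.5, 178.9, 36.1, 72.5])]
tape_mid [(0.68, [326.0, 239.3, 44.7, 41.9]), (0.37, [223.6, 240.9, 37.9, 48.5])]
tin_mid [(0.97, [221.4, 241.9, 39.3, 45.9])]
```

View pics/a.png

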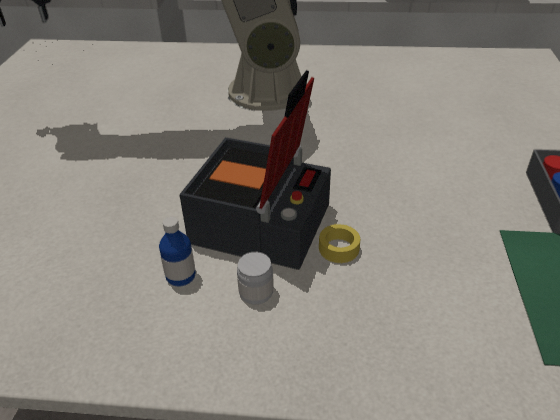

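View pics/b.png

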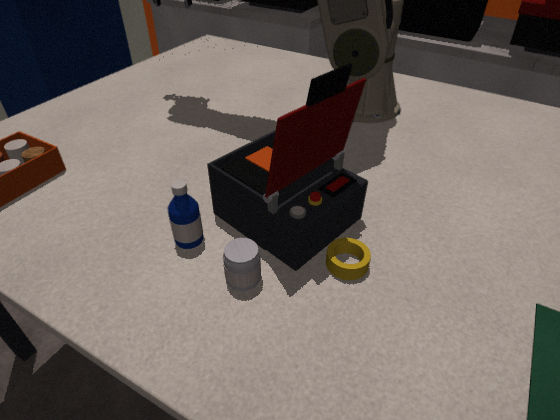

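```bash
cat > h.py <<'E'
import numpy as np,cv2
from workcell import *
from scipy.spatial.transform import Rotation as R
from scipy.optimize import least_squares
def Rq(q): return R.from_quat(np.r_[q[1:],q[0]]).as_matrix()
def proj(c,P):
    M=Rq(c["attitude"]);t=-M.T@c["xyz"]
    return cv2.projectPoints(np.array(P,float).reshape(-1,1,3),cv2.Rodrigues(M.T)[0],t,c["K"],c["D"])[0][:,0]
def ray(c,uv):
    n=cv2.undistortPoints(np.array([[uv]],float),c["K"],c["D"])[0,0]
    return Rq(c["attitude"])@np.r_[n,1]
def guard(r,th): # own-frame
    return lambda y,d:[0.08-d*np.cos(th),y,0.125+d*np.sin(th)] if 0 else None
def gp(d,y,th,n=0): # distance from hinge, own y, angle, offset outward normal
    return np.array([.08-d*np.cos(th)+n*np.sin(th),y,.125+d*np.sin(th)+n*np.cos(th)])
def W(p,P):
    c,s=np.cos(p[2]),np.sin(p[2])
    return np.array(P)@np.array([[c,s,0],[-s,c,0],[0,0,1]])+[p[0],p[1],0]
E
sed -i '/^def guard/,+1d' h.py
python3 - <<'E'
from h import *
cs,cd=camera_info("scene"),camera_info("side")
th=1.75
S=[([-.075,-.1,.12],(187,195)),([-.075,.1,.12],(229,142)),([-.075,-.1,0],(190,244)),([.15,-.1,0],(300,261))]
D=[([-.075,-.1,.12],(210,163)),([-.075,-.1,0],(216,213)),([.15,-.1,0],(294,261)),
 (gp(.195,-.045,th),(308,82)),(gp(.195,.045,th),(351,67)),(gp(.155,-.102,th),(279,121)),(gp(.155,.102,th),(366,84))]
def f(p): return np.r_[(proj(cs,W(p,[a for a,_ in S]))-[b for _,b in S]).ravel(),(proj(cd,W(p,[a for a,_ in D]))-[b for _,b in D]).ravel()]
r=least_squares(f,[.5,-.1,1.57],loss="soft_l1",f_scale=3)
p=r.x;print("pose",p.round(4));print(f(p).reshape(-1,2).round(1).tolist())
np.save("p.npy",p)
for l,z,rad,h in(("spray_mid",.065,.027,.13),("tape_mid",.015,.038,.03),("tin_mid",.035,.03,.07)):
  bx={"spray_mid":([155.7,214.3,41.6,71.9],[167.5,178.9,36.1,72.5]),"tape_mid":([318.9,225.8,37.6,40.2],[326,239.3,44.7,41.9]),"tin_mid":([238.1,255.6,33.3,47.4],[221.4,241.9,39.3,45.9])}[l]
  a=np.linspace(0,6.28,40)
  cy=np.array([[rad*np.cos(t),rad*np.sin(t),zz] for t in a for zz in((0,h) if l!="spray_mid" else (0,.07))])
  def g(q):
    o=[]
    for c,b in zip((cs,cd),bx):
      u=proj(c,cy+[q[0],q[1],0]);o+=[u[:,0].min()-b[0],u[:,0].max()-b[0]-b[2],u[:,1].max()-b[1]-b[3]]
    return o
  q=least_squares(g,[.75,-.1]);print(l,q.x.round(4),np.round(g(q.x),1))
for n,P in(("hinge",[.08,0,.125]),("edge open",gp(.195,0,th)),("edge shut",gp(.195,0,0)),("edge up",gp(.195,0,1.57))):print(n,W(p,P).round(3))
E
```

```text
pose [0.555  0.0191 1.2964]
[[-6.8, -0.9], [-0.5, -4.8], [-1.3, -0.5], [-0.4, 12.2], [-1.7, 0.8], [-1.4, 0.2], [0.6, 13.6], [4.6, -0.8], [2.6, -2.0], [-1.0, -1.0], [2.2, -4.4]]
spray_mid [ 0.7166 -0.0765] [ 2.7 -2.2  1.4  0.1 -0.4 -1.5]
tape_mid [0.6263 0.2043] [-1.1  3.3 -1.7 -1.7 -0.7  0.2]
tin_mid [0.737  0.0616] [-3.2  0.8 -0.2  1.5  0.7  1.4]
hinge [0.577 0.096 0.125]
edge open [0.586 0.13  0.317]
edge shut [ 0.524 -0.092  0.125]
edge up [0.577 0.096 0.32 ]
```

```bash
python3 - <<'E'
from h import *
cs,cd=camera_info("scene"),camera_info("side")
th=1.75
S=[([-.075,-.1,.12],(186,195)),([-.075,.1,.12],(229,142)),([-.075,-.1,0],(190,244))]
D=[([-.075,-.1,.12],(210,163)),([-.075,-.1,0],(216,213)),
 (gp(.195,-.045,th),(308,82)),(gp(.195,.045,th),(351,67)),(gp(.155,-.102,th),(279,121)),(gp(.155,.102,th),(366,84))]
def f(p): return np.r_[(proj(cs,W(p,[a for a,_ in S]))-[b for _,b in S]).ravel(),(proj(cd,W(p,[a for a,_ in D]))-[b for _,b in D]).ravel()]
r=least_squares(f,[.5,-.1,1.57],loss="soft_l1",f_scale=3)
p=r.x;print("pose",p.round(4));print(f(p).reshape(-1,2).round(1).tolist())
np.save("p.npy",p)
for n,P in(("hinge",[.08,0,.125]),("edge open",gp(.195,0,th)),("edge shut",gp(.195,0,0))):print(n,W(p,P).round(3))
ims=[]
for n,c in(("pics/a.png",cs),("pics/b.png",cd)):
  m=cv2.imread(n);k=2;m=cv2.resize(m,None,fx=k,fy=k)
  def pl(P):cv2.polylines(m,[(proj(c,W(p,P))*k).astype(int)],True,(0,255,0),1)
  for z in(0,.12):pl([[-.075,-.1,z],[.075,-.1,z],[.075,.1,z],[-.075,.1,z]])
  for z in(0,.095):pl([[.075,-.1,z],[.15,-.1,z],[.15,.1,z],[.075,.1,z]])
  pl([gp(a,b,th) for a,b in((0,-.102),(.155,-.102),(.155,-.045),(.195,-.045),(.195,.045),(.155,.045),(.155,.102),(0,.102))])
  ims.append(m[100:580,280:680] if n[5]=='a' else m[100:580,360:760])
cv2.imwrite("pics/ov.png",np.hstack(ims))
E
```

```text
pose [0.5583 0.0209 1.2836]
[[-5.6, -0.2], [0.9, -4.0], [-1.1, 0.2], [-2.0, 1.4], [-1.6, 0.9], [3.7, 0.5], [2.6, -0.8], [-2.5, 0.3], [2.8, -3.0]]
hinge [0.581 0.098 0.125]
edge open [0.591 0.131 0.317]
edge shut [ 0.526 -0.089  0.125]
```

View pics/ov.png

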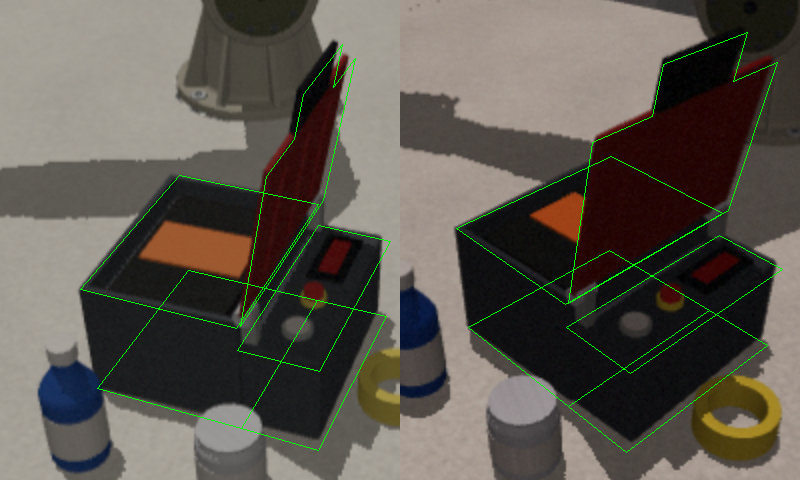

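```bash
cat >> h.py <<'E'
try: p=np.load("p.npy")
except Exception: pass
def Rown(phi,pit,des=(.3,0,.95)):
    a,b=np.radians(phi),np.radians(pit)
    d=np.array([np.sin(a)*np.cos(b),-np.cos(a)*np.cos(b),-np.sin(b)])
    n=np.array(des)-np.dot(des,d)*d;n/=np.linalg.norm(n)
    M=np.c_[np.cross(n,d),n,d];return Rz()@M
def Rz(): return R.from_euler("z",p[2]).as_matrix()
def catch(th,phi=35,pit=20,dd=.180,y=0,tip=.018,gap=0):
    """tcp world, R: guard at th resting on finger's outside, gap below it"""
    M=Rown(phi,pit);n=M[:,1];d=M[:,2]
    c=W(p,gp(dd,y,th,-.003-gap));return c-.0145*n+tip*d,M
def rel(P,M,P0=None,M0=None):
    s=get_state();P0=s["tcp_pos"] if P0 is None else P0
    M0=Rq(s["orientation"]) if M0 is None else M0
    return np.r_[M0.T@(P-P0)*100,np.degrees(R.from_matrix(M0.T@M).as_rotvec())]
E
python3 - <<'E'
from h import *
import workcell;print([x for x in dir(workcell) if x[0]!='_'], getattr(workcell,"grip_point_offset",None))
cs,cd=camera_info("scene"),camera_info("side")
th=1.75
S=[([-.075,-.1,.12],(181,195)),([-.075,.1,.12],(229,139)),([-.075,-.1,0],(190,244)),(gp(.155,.102,th),(313,79)),(gp(.195,.045,th),(308,71.5)),(gp(.195,-.045,th),(290,96)),(gp(.155,-.102,th),(272.5,138)),([.15,.1,.095],(331,168))]
D=[([-.075,-.1,.12],(208,163.5)),([-.075,-.1,0],(215,213)),([.15,.1,.095],(370,181)),
 (gp(.195,-.045,th),(311,80)),(gp(.195,.045,th),(352,66)),(gp(.155,-.102,th),(278,119)),(gp(.155,.102,th),(368,81))]
def f(p): return np.r_[(proj(cs,W(p,[a for a,_ in S]))-[b for _,b in S]).ravel(),(proj(cd,W(p,[a for a,_ in D]))-[b for _,b in D]).ravel()]
r=least_squares(f,[.5,-.1,1.57],loss="soft_l1",f_scale=3)
q=r.x;print("pose",q.round(4));print(f(q).reshape(-1,2).round(1).tolist())
np.save("p.npy",q);p[:]=q
for n,P in(("edge open",gp(.195,0,th)),("edge shut",gp(.195,0,0))):print(n,W(p,P).round(3))
for t in(0,.9):
  P,M=catch(t,gap=.02);print(t,P.round(3),M.round(2).tolist(),rel(P,M).round(1))
E
```

```text
['MotionError', 'camera_info', 'get_state', 'grip_point_offset', 'hand_in', 'read_camera', 'silhouettes'] 0.0187
pose [0.5555 0.0173 1.3028]
[[-1.7, -0.6], [-1.7, -1.6], [-2.1, -0.2], [2.1, -1.1], [1.2, -0.5], [0.3, -0.0], [0.3, -1.3], [2.2, 0.6], [-0.6, 0.3], [-1.2, 0.3], [0.1, 1.2], [0.8, 0.9], [0.5, -1.4], [-0.6, 0.8], [-1.0, -1.7]]
edge open [0.586 0.128 0.317]
edge shut [ 0.525 -0.094  0.125]
0 [ 0.542 -0.078  0.083] [[-0.41, 0.23, 0.88], [0.88, 0.35, 0.32], [-0.23, 0.91, -0.34]] [ 49.4 -33.9  14.9 -62.2  50.2 -91.6]
0.9 [ 0.555 -0.03   0.232] [[-0.41, 0.23, 0.88], [0.88, 0.35, 0.32], [-0.23, 0.91, -0.34]] [ 52.1 -38.1  -0.1 -62.2  50.2 -91.6]
```

Call:
{"api": "send_rows", "payload": {"series": [52,-38.4,1,-62.2,50.2,-91.6,0,52,-38.4,1,-62.2,50.2,-91.6,0,52,-38.4,1,-62.2,50.2,-91.6,0,52,-38.4,1,-62.2,50.2,-91.6,0,52,-38.4,1,-62.2,50.2,-91.6,0,52,-38.4,1,-62.2,50.2,-91.6,0,52,-38.4,1,-62.2,50.2,-91.6,0,52,-38.4,1,-62.2,50.2,-91.6,0,52,-38.4,1,-62.2,50.2,-91.6,0,52,-38.4,1,-62.2,50.2,-91.6,0], "newtons": 20}}

```text
clock: 1.43
tcp_pos: [0.4181, -0.2108, 0.2254]
orientation: [0.261, 0.733, 0.56, 0.285]
wrist_force: [0.2, -0.9, 0.4]
finger_gap: 0.0004
```

```bash
python3 - <<'E'
from h import *
s=get_state();print(s["clock"],s["joint_pos"].round(2) if hasattr(s["joint_pos"],"round") else s["joint_pos"],s["tcp_pos"])
P,M=catch(.9,gap=.03);print(P,rel(P,M).round(1))
E
```

```text
1.4333 [-1.04 -0.36 -0.9   0.5   0.62  0.97] [ 0.41805336 -0.21078079  0.22540691]
[ 0.5527968  -0.03772106  0.22613666] [ 19.6   5.    8.4 -25.3  20.5 -37.3]
```

Call:
{"api": "send_rows", "payload": {"series": [19.6,5,8.4,-25.3,20.5,-37.3,0,19.6,5,8.4,-25.3,20.5,-37.3,0,19.6,5,8.4,-25.3,20.5,-37.3,0,19.6,5,8.4,-25.3,20.5,-37.3,0,19.6,5,8.4,-25.3,20.5,-37.3,0,19.6,5,8.4,-25.3,20.5,-37.3,0,19.6,5,8.4,-25.3,20.5,-37.3,0,19.6,5,8.4,-25.3,20.5,-37.3,0,19.6,5,8.4,-25.3,20.5,-37.3,0]}}

```text
clock: 2.18
tcp_pos: [0.5661, -0.064, 0.2481]
orientation: [0.364, 0.385, 0.737, 0.42]
wrist_force: [0.1, -0.2, 0.1]
finger_gap: 0.0002
```

```bash
python3 - <<'E'
from h import *
s=get_state();print(s["clock"],s["joint_pos"].round(2),s["tcp_pos"])
P,M=catch(.9,gap=.03);print(P,rel(P,M).round(1))
P,M=catch(0,gap=.01);print(P,rel(P,M).round(1))
a=read_camera("scene");b=read_camera("side")
cv2.imwrite("pics/c.png",np.hstack([a[30:330,100:450],b[30:330,130:480]]))
E
```

```text
2.1833 [-0.72 -0.11 -1.03 -0.18  0.97  0.7 ] [ 0.56605664 -0.06397051  0.24806364]
[ 0.5527968  -0.03772106  0.22613666] [ 3.3 -1.4  0.6 -2.  -2.3 -0.5]
[ 0.54160714 -0.07847317  0.09265094] [  3.1 -15.1   3.3  -2.   -2.3  -0.5]
```

View pics/c.png

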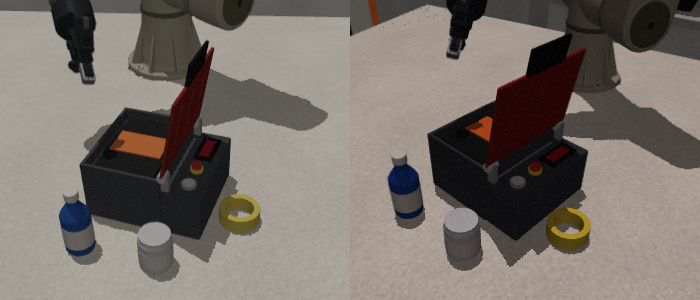

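Call:
{"api": "send_rows", "payload": {"series": [-7,-10.8,-0.5,-4.6,18.2,-6.8,0,-7,-10.8,-0.5,-4.6,18.2,-6.8,0,-7,-10.8,-0.5,-4.6,18.2,-6.8,0,-7,-10.8,-0.5,-4.6,18.2,-6.8,0]}}

```text
clock: 2.62
tcp_pos: [0.5664, -0.1242, 0.1932]
orientation: [0.302, 0.295, 0.784, 0.455]
wrist_force: [0.4, 0.2, -1.1]
finger_gap: 0.0003
```

```bash
python3 - <<'E'
from h import *
s=get_state();print(s["clock"],list(s["joint_pos"].round(4)),list(s["tcp_pos"].round(4)),list(np.round(s["orientation"],4)))
E
```

```text
2.6167 [np.float64(-0.8723), np.float64(0.2283), np.float64(-0.6685), np.float64(0.5098), np.float64(1.1492), np.float64(-0.0462)] [np.float64(0.5664), np.float64(-0.1242), np.float64(0.1932)] [np.float64(0.3018), np.float64(0.295), np.float64(0.7841), np.float64(0.455)]
```

Call:
{"api": "send_rows", "payload": {"series": [0,12,-6,15,0,0,0,0,12,-6,15,0,0,0,0,12,-6,15,0,0,0,0,12,-6,15,0,0,0]}}

```text
clock: 2.95
tcp_pos: [0.5475, -0.1079, 0.328]
orientation: [0.261, 0.332, 0.836, 0.349]
wrist_force: [0.4, -0.5, 1.7]
finger_gap: 0.0003
```

```bash
python3 - <<'E'
from h import *
s=get_state();print(s["clock"],list(s["joint_pos"].round(4)),list(s["tcp_pos"].round(4)),list(np.round(s["orientation"],4)))
E
```

```text
2.95 [np.float64(-0.7813), np.float64(-0.0614), np.float64(-0.4459), np.float64(0.895), np.float64(0.8673), np.float64(0.1107)] [np.float64(0.5475), np.float64(-0.1079), np.float64(0.328)] [np.float64(0.2611), np.float64(0.3323), np.float64(0.8363), np.float64(0.3492)]
```

```bash
cat > k.py <<'E'
from h import *
LO=np.array([-2.76,-.86,-1.03,-2.2,-1.47,-3.14]);HI=np.array([2.76,1.69,1.26,2.34,1.5,3.14])
DATA=[([-1.408,.314,.045,1.304,0,1.431],[.171,-.548,.23]),([-1.04,-.36,-.9,.5,.62,.97],[.41805,-.21078,.22541]),([-.72,-.11,-1.03,-.18,.97,.7],[.56606,-.06397,.24806]),
([-.8723,.2283,-.6685,.5098,1.1492,-.0462],[.5664,-.1242,.1932]),([-.7813,-.0614,-.4459,.895,.8673,.1107],[.5475,-.1079,.328])]
E_=R.from_euler
def frames(q):
    A=E_("z",q[0]).as_matrix();B1=A@E_("y",q[1]).as_matrix();B2=A@E_("y",q[1]-q[2]).as_matrix();B3=A@E_("y",q[1]-q[2]+q[3]).as_matrix()
    B5=B3@E_("z",q[4]).as_matrix();return A,B1,B2,B3,B5
def cols(q):
    A,B1,B2,B3,B5=frames(q)
    return np.c_[A[:,0],A[:,2],B1[:,0],B1[:,2],B2[:,0],B2[:,2],B3[:,0],B3[:,2],B5[:,0]]
X=np.vstack([cols(q) for q,_ in DATA]);Y=np.hstack([t for _,t in DATA])
prior=np.array([0,.15,0,.3,.3,0,.0,0,.2]);lam=.01
s=np.linalg.solve(X.T@X+lam**2*np.eye(9),X.T@(Y-X@prior))+prior
def pos(q): return cols(q)@s
def tool(q): # R of tool; at pitch down,j5=0,j6=0 x_tool=-radial,y=left
    B=frames(q)[4]; # B x = tool z
    return B@np.array([[0,0,1],[0,1,0],[-1,0,0]]).T.T@E_("z",SG*q[5]).as_matrix()
SG=1
def ik(P,M,q0):
    f=lambda q:np.r_[(pos(q)-P)*10,R.from_matrix(M.T@tool(q)).as_rotvec()]
    r=least_squares(f,np.clip(q0,LO+.01,HI-.01),bounds=(LO,HI));return r.x,np.linalg.norm(r.fun[:3])/10,np.degrees(np.linalg.norm(r.fun[3:]))
E
python3 - <<'E'
import k
from k import *
print(s.round(3));print((X@s-Y).reshape(-1,3).round(4).tolist())
for q,o in((DATA[3][0],[.3018,.295,.7841,.455]),(DATA[4][0],[.2611,.3323,.8363,.3492])):
  for sg in(1,-1):
    k.SG=sg;print(sg,np.degrees(R.from_matrix(Rq(np.array(o)).T@tool(q)).as_rotvec()).round(1))
E
```

```text
[-0.089  0.233 -0.017  0.563  0.476  0.099  0.123  0.015  0.398]
[[-0.0788, -0.0131, -0.0094], [-0.0178, -0.0139, -0.0099], [0.0021, 0.0027, -0.0003], [0.0068, 0.0068, 0.0014], [-0.0052, -0.0022, 0.0181]]
1 [-0.  0. -0.]
-1 [-0.   0.   5.3]
1 [-0. -0. -0.]
-1 [ -0.   -0.  -12.7]
```

```bash
sed -i 's/,B5\[:,0\]\]/,B5[:,0],A[:,1]]/; s/,.2\]);lam=.01/,.2,.08]);lam=.003/; s/np.eye(9)/np.eye(10)/' k.py
python3 - <<'E'
import k
from k import *
print(s.round(3));print((X@s-Y).reshape(-1,3).round(4).tolist())
q0=np.array(DATA[4][0])
for phi in(20,35,50,65,80):
  for pit in(10,20,30,40,50):
    o=[]
    for th in(.9,.45,0):
      P,M=catch(th,phi,pit,gap=.01 if th else 0);q,e,a=ik(P,M,q0);o.append((round(e*1000),round(a),q.round(2).tolist() if th==0 else ''))
    print(phi,pit,o)
E
```

```text
[ 0.001  0.238  0.005  0.519  0.408  0.054  0.145 -0.004  0.299  0.08 ]
[[-0.0, 0.0003, -0.0001], [-0.0002, 0.0003, -0.0002], [0.0011, 0.0012, -0.0], [-0.0006, -0.0006, 0.0], [-0.0001, -0.001, 0.0002]]
20 10 [(8, 22, ''), (8, 25, ''), (8, 27, [-0.86, 0.32, -1.03, -0.24, 1.17, 0.32])]
20 20 [(5, 14, ''), (6, 18, ''), (7, 21, [-0.76, 0.15, -1.03, -0.14, 0.89, 0.51])]
20 30 [(2, 5, ''), (4, 10, ''), (5, 15, [-0.66, 0.05, -1.03, -0.1, 0.65, 0.64])]
20 40 [(0, 0, ''), (1, 2, ''), (3, 7, [-0.57, -0.0, -1.03, -0.08, 0.49, 0.71])]
20 50 [(0, 0, ''), (0, 0, ''), (0, 0, [-0.52, -0.03, -1.0, -0.01, 0.37, 0.7])]
35 10 [(4, 14, ''), (4, 13, ''), (4, 14, [-0.88, 0.42, -1.03, -0.3, 1.3, 0.24])]
35 20 [(2, 7, ''), (3, 8, ''), (3, 10, [-0.83, 0.28, -1.03, -0.19, 1.1, 0.31])]
35 30 [(0, 0, ''), (1, 2, ''), (2, 6, [-0.76, 0.15, -1.03, -0.12, 0.9, 0.4])]
35 40 [(0, 0, ''), (0, 0, ''), (0, 0, [-0.69, 0.07, -1.03, -0.07, 0.72, 0.47])]
35 50 [(0, 0, ''), (0, 0, ''), (0, 0, [-0.61, 0.04, -0.89, 0.18, 0.55, 0.43])]
50 10 [(1, 3, ''), (0, 0, ''), (0, 0, [-0.88, 0.48, -1.03, -0.35, 1.38, 0.22])]
50 20 [(0, 0, 
[... 397 characters left out ...]
'), (0, 0, ''), (0, 0, [-0.85, 0.55, -0.56, 0.85, 1.19, -0.54])]
65 30 [(0, 0, ''), (0, 0, ''), (0, 0, [-0.81, 0.42, -0.59, 0.74, 1.04, -0.34])]
65 40 [(0, 0, ''), (0, 0, ''), (0, 0, [-0.75, 0.33, -0.59, 0.71, 0.87, -0.22])]
65 50 [(0, 0, ''), (0, 0, ''), (0, 0, [-0.68, 0.27, -0.56, 0.72, 0.7, -0.12])]
80 10 [(0, 0, ''), (0, 0, ''), (0, 0, [-0.83, 0.92, -0.17, 1.62, 1.15, -1.22])]
80 20 [(0, 0, ''), (0, 0, ''), (0, 0, [-0.81, 0.74, -0.25, 1.36, 1.07, -0.9])]
80 30 [(0, 0, ''), (0, 0, ''), (0, 0, [-0.78, 0.6, -0.31, 1.18, 0.96, -0.67])]
80 40 [(0, 0, ''), (0, 0, ''), (0, 0, [-0.73, 0.49, -0.35, 1.06, 0.82, -0.49])]
80 50 [(0, 0, ''), (0, 0, ''), (0, 0, [-0.67, 0.4, -0.37, 0.99, 0.68, -0.36])]
```

```bash
cat >> k.py <<'E'
PHI=60
def cat(th,gap=0,pit=25): return catch(th,PHI,pit,gap=gap)
def push(x,z,y=0): return W(p,[x,y,z]),Rown(PHI,70)
E
python3 - <<'E'
from k import *
print(get_state()["clock"])
q0=np.array(DATA[4][0])
for n,T in(("A",push(-.03,.40)),("B",push(.185,.40)),("C",push(.185,.285)),("D",push(.079,.285)),("E",push(.079,.345)),("F",push(-.06,.345)),("c1",cat(1.)),("c.5",cat(.5)),("c0",cat(0)),("c-",cat(-.1))):
  q0,e,a=ik(*T,q0);print(n,T[0].round(3),q0.round(2),round(e*1000,1),round(a,1))
for T in(push(-.03,.40),push(.185,.40)):print(rel(*T).round(1).tolist())
print(((cat(1.)[0]-[p[0],p[1],0])@Rz()).round(3),((cat(0.)[0]-[p[0],p[1],0])@Rz()).round(3))
E
```

```text
2.95
A [ 0.548 -0.012  0.4  ] [-0.34  0.09  0.13  1.45  0.31  0.22] 0.0 0.0
B [0.604 0.196 0.4  ] [0.08 0.18 0.23 1.35 0.22 0.65] 0.0 0.0
C [0.604 0.196 0.285] [ 0.08  0.17 -0.06  1.07  0.22  0.65] 0.0 0.0
D [0.576 0.093 0.285] [-0.12  0.11 -0.14  1.1   0.27  0.45] 0.0 0.0
E [0.576 0.093 0.345] [-0.12  0.1   0.01  1.25  0.27  0.45] 0.0 0.0
F [ 0.54  -0.041  0.345] [-0.4   0.08 -0.02  1.34  0.32  0.15] 0.0 0.0
c1 [0.559 0.004 0.254] [-0.67  0.05 -0.69  0.57  1.12  0.13] 0.0 0.0
c.5 [ 0.543 -0.054  0.188] [-0.8   0.23 -0.65  0.69  1.13 -0.17] 0.0 0.0
c0 [ 0.538 -0.073  0.101] [-0.84  0.41 -0.69  0.57  1.13 -0.26] 0.0 0.0
c- [ 0.538 -0.072  0.083] [-0.84  0.45 -0.71  0.51  1.13 -0.26] 0.0 0.0
[5.6, 10.6, -0.5, 28.5, 15.6, -10.4]
[17.3, 23.8, 11.8, 28.5, 15.6, -10.4]
[-0.012 -0.007  0.254] [-0.092 -0.007  0.101]
```

Call:
{"api": "send_rows", "payload": {"series": [5.6,10.6,-0.5,28.5,15.6,-10.4,0,5.6,10.6,-0.5,28.5,15.6,-10.4,0,5.6,10.6,-0.5,28.5,15.6,-10.4,0,5.6,10.6,-0.5,28.5,15.6,-10.4,0,17.3,23.8,11.8,28.5,15.6,-10.4,0,17.3,23.8,11.8,28.5,15.6,-10.4,0,17.3,23.8,11.8,28.5,15.6,-10.4,0,17.3,23.8,11.8,28.5,15.6,-10.4,0,17.3,23.8,11.8,28.5,15.6,-10.4,0,17.3,23.8,11.8,28.5,15.6,-10.4,0]}}

```text
clock: 3.78
tcp_pos: [0.6009, 0.2025, 0.3968]
orientation: [0.087, 0.258, 0.95, 0.152]
wrist_force: [0.1, -1.3, -1.2]
finger_gap: -0.0002
```

```bash
python3 - <<'E'
from k import *
s=get_state();print(s["clock"],s["tcp_pos"])
for T in(push(.185,.4),push(.185,.285),):print(rel(*T).round(1).tolist())
E
```

```text
3.7833 [0.60091911 0.20249163 0.39680049]
[-0.7, -0.3, -0.4, 0.2, -0.0, 0.2]
[0.3, -4.1, 10.4, 0.2, -0.0, 0.2]
```

Call:
{"api": "send_rows", "payload": {"series": [0.3,-4.1,10.4,0,0,0,0,0.3,-4.1,10.4,0,0,0,0,0.3,-4.1,10.4,0,0,0,0,0.3,-4.1,10.4,0,0,0,0,0.3,-4.1,10.4,0,0,0,0]}}

```text
clock: 4.2
tcp_pos: [0.6034, 0.1896, 0.2837]
orientation: [0.086, 0.261, 0.95, 0.15]
wrist_force: [0.6, 0.7, 0.6]
finger_gap: 0.0004
```

```bash
python3 - <<'E'
from k import *
a=read_camera("scene");b=read_camera("side")
s=get_state();print(s["clock"],s["tcp_pos"],s["wrist_force"])
for T in(push(.185,.285),push(.13,.285),push(.079,.285),push(.083,.36),push(-.06,.36)):print(rel(*T).round(1).tolist())
cv2.imwrite("pics/d.png",np.hstack([a[30:330,150:500],b[30:330,180:530]]))
E
```

```text
4.3 [0.60626319 0.1899464  0.28770566] [-0.50605036  0.00928027  1.08940508]
[0.5, 0.3, 0.3, 0.2, 0.2, -0.1]
[-1.1, -4.7, -1.3, 0.2, 0.2, -0.1]
[-2.5, -9.4, -2.8, 0.2, 0.2, -0.1]
[-3.0, -6.5, -9.7, 0.2, 0.2, -0.1]
[-7.0, -19.6, -14.0, 0.2, 0.2, -0.1]
```

View pics/d.png

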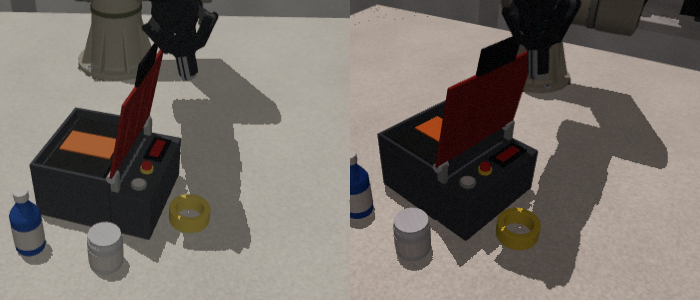

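```bash
sed -i 's/gap=gap)$/gap=gap,tip=.010)/' k.py; python3 - <<'E'
from k import *
print(get_state()["clock"])
for x in(.14,.075):print(rel(*push(x,.30)).round(1).tolist())
E
```

```text
4.3
[-0.9, -3.3, -2.4, 0.2, 0.2, -0.1]
[-2.7, -9.2, -4.3, 0.2, 0.2, -0.1]
```

Call:
{"api": "send_rows", "payload": {"series": [-0.5,-1.7,-1.2,0,0,0,0,-0.9,-3.3,-2.4,0,0,0,0,-1.2,-4.3,-2.7,0,0,0,0,-1.5,-5.3,-3.0,0,0,0,0,-1.8,-6.3,-3.3,0,0,0,0,-2.1,-7.3,-3.6,0,0,0,0,-2.4,-8.3,-4.0,0,0,0,0,-2.7,-9.2,-4.3,0,0,0,0,-2.7,-9.2,-4.3,0,0,0,0]}}

```text
clock: 5.05
tcp_pos: [0.5737, 0.0884, 0.2952]
orientation: [0.086, 0.262, 0.95, 0.15]
wrist_force: [0.9, 0.7, 0.5]
finger_gap: -0.0
```

```bash
cat >> k.py <<'E'
def gangle(c,show=False):
    """guard angle by IoU of its outline with the network's silhouette"""
    im=read_camera(c);r=silhouettes(c,"guard")
    ci=camera_info(c)
    if not r: return None,im
    m=np.array(r[0]["pixels"]).astype(np.uint8);best=[]
    for th in np.arange(0,1.8,.02):
        k=np.zeros_like(m)
        for yy in((.102,0,.155),(.045,.155,.195)):
            cv2.fillConvexPoly(k,proj(ci,W(p,[gp(a,b,th) for a,b in((yy[1],-yy[0]),(yy[2],-yy[0]),(yy[2],yy[0]),(yy[1],yy[0]))])).astype(np.int32),1)
        best.append(((k&m).sum()/((k|m).sum()+1),th))
    return (max(best),round(r[0]["p"],2)),im
E
python3 - <<'E'
from k import *
g,b=gangle("side");s=get_state();print(g,s["clock"],s["tcp_pos"].round(4),s["wrist_force"].round(1),((s["tcp_pos"]-[p[0],p[1],0])@Rz()).round(3))
cv2.imwrite("pics/e.png",b[30:330,130:530])
for T in(push(.075,.3),push(.065,.30),push(.08,.36),push(-.05,.36),cat(1.)):print(rel(*T).round(1).tolist())
E
```

```text
((np.float64(0.887151448879169), np.float64(1.4000000000000001)), 0.94) 5.15 [0.574  0.0896 0.2954] [ 0.1 -0.2 -0.1] [0.075 0.001 0.295]
[-0.1, 0.2, -0.4, -0.1, -0.1, -0.2]
[-0.4, -0.7, -0.7, -0.1, -0.1, -0.2]
[-0.5, 2.7, -5.9, -0.1, -0.1, -0.2]
[-4.1, -9.2, -9.7, -0.1, -0.1, -0.2]
[-2.7, -9.6, 0.9, -44.2, -9.2, 5.5]
```

View pics/e.png

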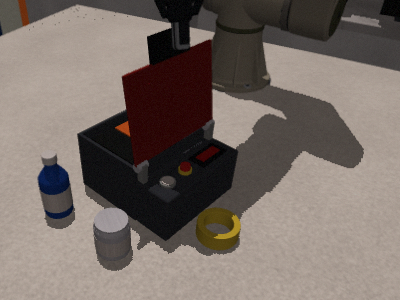

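```bash
python3 - <<'E'
from k import *
print(rel(*cat(.88)).round(1).tolist(), get_state()["clock"])
E
```

```text
[-3.1, -11.6, 1.6, -44.2, -9.2, 5.5] 5.15
```

Call:
{"api": "send_rows", "payload": {"series": [-0.3,1.3,-3,0,0,0,0,-0.5,2.7,-5.9,0,0,0,0,-0.5,2.7,-5.9,0,0,0,0,-1.8,-1.2,-7.0,-5,-1,0.6,0,-2.9,-5,-8.2,-11,-2,1.4,0,-4.1,-9.2,-9.7,-18,-4,2.3,0,-4.1,-9.2,-9.7,-25,-5.2,3.1,0,-3.8,-10,-6,-32,-6.6,4,0,-3.4,-10.8,-2.2,-38,-7.9,4.8,0,-3.1,-11.6,1.6,-44.2,-9.2,5.5,0]}}

```text
clock: 5.98
tcp_pos: [0.55, -0.018, 0.2458]
orientation: [0.248, 0.264, 0.799, 0.48]
wrist_force: [2.1, -1.8, -1.6]
finger_gap: -0.0001
```

```bash
python3 - <<'E'
from k import *
g,b=gangle("side");s=get_state();print(g,s["clock"],s["tcp_pos"].round(4),s["wrist_force"].round(1),((s["tcp_pos"]-[p[0],p[1],0])@Rz()).round(3))
for t in(1,.88,.8):print(rel(*cat(t)).round(1).tolist())
E
```

```text
((np.float64(0.9346981627296588), np.float64(1.3)), 0.9) 6.0833 [ 0.5409 -0.0103  0.2316] [-1.7  1.2 -1.6] [-0.03   0.007  0.232]
[-0.7, 3.0, 0.3, -0.1, -0.7, -1.5]
[-1.3, 1.1, -0.5, -0.1, -0.7, -1.5]
[-1.6, -0.3, -0.9, -0.1, -0.7, -1.5]
```

Call:
{"api": "send_rows", "payload": {"series": [-1.3,1.1,-0.5,0,-0.7,-1.5,0,-1.3,1.1,-0.5,0,-0.7,-1.5,0,-1.3,1.1,-0.5,0,-0.7,-1.5,0,-1.3,1.1,-0.5,0,-0.7,-1.5,0,-1.3,1.1,-0.5,0,-0.7,-1.5,0,-1.3,1.1,-0.5,0,-0.7,-1.5,0,-1.3,1.1,-0.5,0,-0.7,-1.5,0,-1.3,1.1,-0.5,0,-0.7,-1.5,0]}}

```text
clock: 6.75
tcp_pos: [0.5588, -0.0242, 0.2597]
orientation: [0.256, 0.256, 0.803, 0.474]
wrist_force: [0.8, 0.1, -0.0]
finger_gap: -0.0002
```

```bash
python3 - <<'E'
from k import *
g,b=gangle("side");s=get_state();print(g,s["clock"],s["tcp_pos"].round(4),s["wrist_force"].round(1),((s["tcp_pos"]-[p[0],p[1],0])@Rz()).round(3))
cv2.imwrite("pics/f.png",b[30:330,130:530])
for t in(1,.88,.8):print(rel(*cat(t)).round(1).tolist())
E
```

```text
None 6.85 [ 0.5588 -0.0243  0.2595] [-0.5  0.   0.1] [-0.039 -0.014  0.26 ]
[1.9, 0.7, 1.2, 0.1, 0.6, 1.6]
[1.4, -1.2, 0.4, 0.1, 0.6, 1.6]
[1.1, -2.6, 0.0, 0.1, 0.6, 1.6]
```

View pics/f.png

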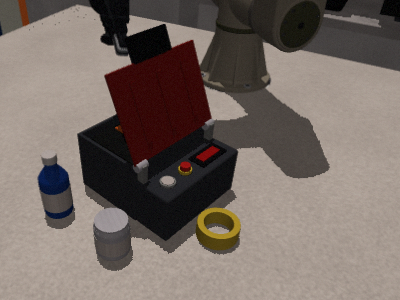

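Call:
{"api": "send_rows", "payload": {"series": [1.5,-0.6,0.6,0,0.6,1.6,0,1.5,-0.6,0.6,0,0.6,1.6,0,1.5,-0.6,0.6,0,0.6,1.6,0,1.5,-0.6,0.6,0,0.6,1.6,0,1.5,-0.6,0.6,0,0.6,1.6,0,1.5,-0.6,0.6,0,0.6,1.6,0]}}

```text
clock: 7.35
tcp_pos: [0.5511, -0.0137, 0.2495]
orientation: [0.245, 0.265, 0.8, 0.479]
wrist_force: [-0.3, -0.0, 0.2]
finger_gap: -0.0001
```

```bash
python3 - <<'E'
from k import *
s=get_state();print(s["clock"],s["tcp_pos"].round(4),s["wrist_force"].round(1),((s["tcp_pos"]-[p[0],p[1],0])@Rz()).round(3))
g,b=gangle("scene");print(g)
cv2.imwrite("pics/g.png",b[30:330,130:530])
for t in(.92,.8):print(rel(*cat(t)).round(1).tolist())
E
```

```text
7.35 [ 0.5511 -0.0137  0.2495] [-0.3 -0.   0.2] [-0.031 -0.004  0.25 ]
((np.float64(0.9511054421768708), np.float64(0.98)), 0.93)
[0.1, 0.0, 0.1, 0.1, 0.1, -0.0]
[-0.4, -2.0, -0.6, 0.1, 0.1, -0.0]
```

View pics/g.png

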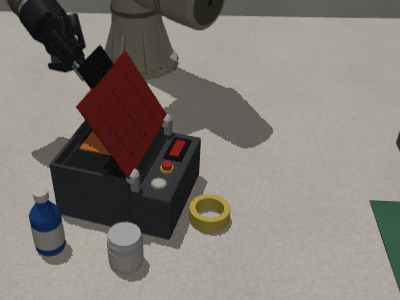

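Call:
{"api": "send_rows", "payload": {"series": [0,0,0,0,0,0,0,0,0,0,0,0,0,0,0,0,0,0,0,0,0,0,0,0,0,0,0,0,0,0,0,0,0,0,0]}}

```text
clock: 7.87
tcp_pos: [0.5507, -0.0135, 0.2491]
orientation: [0.245, 0.265, 0.8, 0.479]
wrist_force: [0.7, -1.3, -0.6]
finger_gap: 0.0
```

```bash
python3 - <<'E'
from k import *
g,b=gangle("scene");print(g)
s=get_state();print(s["clock"],s["tcp_pos"].round(4),s["wrist_force"].round(1))
P0,M0=cat(.92)
for t in(.85,.78,.7,.6,.5,.4,.3,.2,.1,0,-.1):print(t,rel(*cat(t)).round(1).tolist())
E
```

```text
((np.float64(0.9446761189880456), np.float64(0.9400000000000001)), 0.73)
7.9667 [ 0.5507 -0.0133  0.2491] [ 0.7 -1.9 -0.3]
0.85 [-0.3, -1.1, -0.3, 0.1, 0.1, -0.0]
0.78 [-0.5, -2.3, -0.7, 0.1, 0.1, -0.0]
0.7 [-0.8, -3.7, -1.0, 0.1, 0.1, -0.0]
0.6 [-1.1, -5.4, -1.2, 0.1, 0.1, -0.0]
0.5 [-1.3, -7.2, -1.3, 0.1, 0.1, -0.0]
0.4 [-1.4, -9.0, -1.2, 0.1, 0.1, -0.0]
0.3 [-1.4, -10.8, -0.9, 0.1, 0.1, -0.0]
0.2 [-1.3, -12.6, -0.5, 0.1, 0.1, -0.0]
0.1 [-1.2, -14.3, 0.1, 0.1, 0.1, -0.0]
0 [-1.0, -15.9, 0.8, 0.1, 0.1, -0.0]
-0.1 [-0.7, -17.4, 1.6, 0.1, 0.1, -0.0]
```

Call:
{"api": "send_rows", "payload": {"series": [-0.1,-0.3,-0.1,0,0,0,0,-0.2,-0.6,-0.2,0,0,0,0,-0.2,-0.9,-0.3,0,0,0,0,-0.3,-1.2,-0.4,0,0,0,0,-0.4,-1.5,-0.5,0,0,0,0,-0.4,-1.8,-0.6,0,0,0,0,-0.5,-2.1,-0.7,0,0,0,0,-0.6,-2.4,-0.7,0,0,0,0,-0.6,-2.7,-0.8,0,0,0,0,-0.7,-3.0,-0.9,0,0,0,0]}}

```text
clock: 8.8
tcp_pos: [0.5442, -0.0358, 0.2267]
orientation: [0.245, 0.265, 0.8, 0.479]
wrist_force: [-0.2, -0.1, -1.0]
finger_gap: -0.0002
```

```bash
python3 - <<'E'
from k import *
g,b=gangle("scene");print(g)
s=get_state();print(s["clock"],s["tcp_pos"].round(4),s["wrist_force"].round(1))
for t in(.8,.75,.7,.5,.4,.3):print(t,rel(*cat(t)).round(1).tolist())
E
```

```text
((np.float64(0.945009365801445), np.float64(0.74)), 0.64)
8.9 [ 0.5442 -0.036   0.2264] [-0.8 -0.2 -1. ]
0.8 [0.2, 1.1, 0.3, 0.0, 0.0, -0.1]
0.75 [0.0, 0.3, 0.1, 0.0, 0.0, -0.1]
0.7 [-0.1, -0.6, -0.1, 0.0, 0.0, -0.1]
0.5 [-0.6, -4.2, -0.4, 0.0, 0.0, -0.1]
0.4 [-0.7, -6.0, -0.3, 0.0, 0.0, -0.1]
0.3 [-0.7, -7.7, -0.0, 0.0, 0.0, -0.1]
```

Call:
{"api": "send_rows", "payload": {"series": [-0.1,-0.4,-0.1,0,0,0,0,-0.2,-0.8,-0.2,0,0,0,0,-0.2,-1.2,-0.2,0,0,0,0,-0.3,-1.6,-0.3,0,0,0,0,-0.4,-2.0,-0.3,0,0,0,0,-0.4,-2.4,-0.3,0,0,0,0,-0.5,-2.8,-0.4,0,0,0,0,-0.5,-3.2,-0.4,0,0,0,0,-0.6,-3.6,-0.4,0,0,0,0,-0.6,-4.0,-0.4,0,0,0,0]}}

```text
clock: 9.73
tcp_pos: [0.5387, -0.0585, 0.1933]
orientation: [0.245, 0.265, 0.8, 0.479]
wrist_force: [1.4, -1.1, -0.9]
finger_gap: -0.0001
```

```bash
python3 - <<'E'
from k import *
g,b=gangle("scene");print(g)
s=get_state();print(s["clock"],s["tcp_pos"].round(4),s["wrist_force"].round(1))
for t in(.5,.4,.3,.2,.1):print(t,rel(*cat(t)).round(1).tolist())
E
```

```text
((np.float64(0.9525469168900804), np.float64(0.52)), 0.57)
9.8333 [ 0.5385 -0.0585  0.193 ] [-0.9  0.4 -1.2]
0.5 [0.0, -0.2, 0.0, 0.0, 0.0, -0.1]
0.4 [-0.1, -1.9, 0.1, 0.0, 0.0, -0.1]
0.3 [-0.1, -3.7, 0.4, 0.0, 0.0, -0.1]
0.2 [-0.0, -5.5, 0.8, 0.0, 0.0, -0.1]
0.1 [0.1, -7.2, 1.4, 0.0, 0.0, -0.1]
```

Call:
{"api": "send_rows", "payload": {"series": [0,-0.4,0,0,0,0,0,0,-0.8,0,0,0,0,0,-0.1,-1.2,0.1,0,0,0,0,-0.1,-1.6,0.1,0,0,0,0,-0.1,-2.0,0.1,0,0,0,0,-0.1,-2.4,0.2,0,0,0,0,-0.1,-2.8,0.2,0,0,0,0,-0.1,-3.2,0.3,0,0,0,0,-0.1,-3.6,0.4,0,0,0,0,-0.1,-4.0,0.5,0,0,0,0]}}

```text
clock: 10.67
tcp_pos: [0.535, -0.0719, 0.1554]
orientation: [0.245, 0.265, 0.8, 0.479]
wrist_force: [-0.0, -0.6, -0.6]
finger_gap: -0.0001
```

```bash
python3 - <<'E'
from k import *
g,b=gangle("scene");print(g)
s=get_state();print(s["clock"],s["tcp_pos"].round(4),s["wrist_force"].round(1))
for t in(.3,.2,.1,0,-.1):print(t,rel(*cat(t)).round(1).tolist())
cv2.imwrite("pics/h.png",b[30:330,130:530])
E
```

```text
((np.float64(0.9433674882304071), np.float64(0.32)), 0.95)
10.7667 [ 0.5349 -0.0719  0.1551] [ 0.1 -1.1 -1.5]
0.3 [-0.0, 0.3, -0.1, 0.0, 0.0, -0.1]
0.2 [0.0, -1.5, 0.3, 0.0, 0.0, -0.1]
0.1 [0.2, -3.2, 0.8, 0.0, 0.0, -0.1]
0 [0.4, -4.8, 1.6, 0.0, 0.0, -0.1]
-0.1 [0.7, -6.4, 2.4, 0.0, 0.0, -0.1]
```

View pics/h.png

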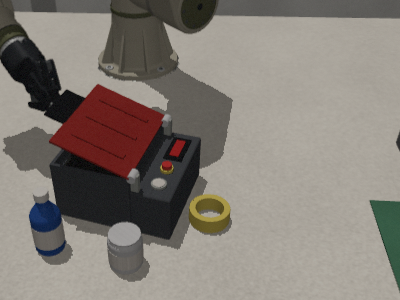

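Call:
{"api": "send_rows", "payload": {"series": [0,-0.3,0.1,0,0,0,0,0,-0.7,0.1,0,0,0,0,0,-1.0,0.2,0,0,0,0,0,-1.3,0.3,0,0,0,0,0,-1.6,0.3,0,0,0,0,0.1,-1.9,0.4,0,0,0,0,0.1,-2.2,0.5,0,0,0,0,0.1,-2.5,0.6,0,0,0,0,0.2,-2.8,0.7,0,0,0,0,0.2,-3.1,0.8,0,0,0,0]}}

```text
clock: 11.6
tcp_pos: [0.5328, -0.0779, 0.1241]
orientation: [0.245, 0.265, 0.8, 0.479]
wrist_force: [0.0, -1.4, -0.7]
finger_gap: 0.0001
```

```bash
python3 - <<'E'
from k import *
g,b=gangle("scene");print(g)
s=get_state();print(s["clock"],s["tcp_pos"].round(4),s["wrist_force"].round(1))
for t in(.1,0,-.1,-.2):print(t,rel(*cat(t)).round(1).tolist())
E
```

```text
((np.float64(0.9266041605625549), np.float64(0.16)), 0.58)
11.7 [ 0.5327 -0.0778  0.1239] [-0.1 -2.  -0.6]
0.1 [-0.0, -0.1, 0.0, 0.1, 0.0, -0.1]
0 [0.2, -1.7, 0.8, 0.1, 0.0, -0.1]
-0.1 [0.5, -3.3, 1.6, 0.1, 0.0, -0.1]
-0.2 [0.9, -4.8, 2.6, 0.1, 0.0, -0.1]
```

Call:
{"api": "send_rows", "payload": {"series": [0,-0.2,0.1,0,0,0,0,0,-0.4,0.2,0,0,0,0,0.1,-0.6,0.3,0,0,0,0,0.1,-0.8,0.4,0,0,0,0,0.1,-1.0,0.5,0,0,0,0,0.1,-1.2,0.6,0,0,0,0,0.2,-1.4,0.7,0,0,0,0,0.2,-1.6,0.8,0,0,0,0,0.2,-1.8,0.8,0,0,0,0,0.2,-2.0,0.9,0,0,0,0]}}

```text
clock: 12.53
tcp_pos: [0.5331, -0.0794, 0.102]
orientation: [0.245, 0.265, 0.8, 0.478]
wrist_force: [-7.1, -5.6, -1.5]
finger_gap: -0.0001
```

```bash
python3 - <<'E'
from k import *
g,b=gangle("scene");print(g);print(gangle("side")[0])
s=get_state();print(s["clock"],s["tcp_pos"].round(4),s["wrist_force"].round(1))
for t in(0,-.1,-.2):print(t,rel(*cat(t)).round(1).tolist())
print("down1,out1",Rq(s["orientation"]).T@[0,0,-1],Rq(s["orientation"]).T@Rz()@[-1,0,0])
E
```

```text
((np.float64(0.9361268047708726), np.float64(0.04)), 0.68)
((np.float64(0.9153833416128498), np.float64(0.04)), 0.64)
12.7333 [ 0.5331 -0.0794  0.1018] [-7.  -6.1 -1.2]
0 [0.0, 0.3, -0.1, -0.0, 0.1, -0.1]
-0.1 [0.3, -1.3, 0.8, -0.0, 0.1, -0.1]
-0.2 [0.7, -2.7, 1.7, -0.0, 0.1, -0.1]
down1,out1 [ 0.13793556 -0.89559702  0.4229418 ] [-0.43976583 -0.43800249 -0.78406622]
```

Call:
{"api": "send_rows", "payload": {"series": [-0.1,-0.1,-0.2,0,0,0,0,-0.2,-0.2,-0.3,0,0,0,0,-0.3,-0.3,-0.5,0,0,0,0,-0.35,-0.35,-0.65,0,0,0,0,-0.35,-0.5,-0.6,0,0,0,0,-0.3,-0.6,-0.55,0,0,0,0,-0.3,-0.7,-0.5,0,0,0,0,-0.3,-0.8,-0.45,0,0,0,0]}}

```text
clock: 13.4
tcp_pos: [0.5312, -0.0866, 0.0976]
orientation: [0.245, 0.265, 0.8, 0.479]
wrist_force: [-0.5, 0.0, 0.6]
finger_gap: -0.0001
```

```bash
python3 - <<'E'
from k import *
g,b=gangle("scene");print(g);g,c=gangle("side");print(g)
s=get_state();print(s["clock"],s["tcp_pos"].round(4),s["wrist_force"].round(1))
z=lambda im,y,x:cv2.resize(im[y:y+130,x:x+150],None,fx=2.6,fy=2.6)
cv2.imwrite("pics/i.png",np.hstack([z(b,90,140),z(c,90,180)]))
E
```

```text
((np.float64(0.9451899757477769), np.float64(0.0)), 0.78)
((np.float64(0.9286194155189789), np.float64(0.02)), 0.57)
13.6 [ 0.5311 -0.0866  0.0976] [0.7 0.5 0. ]
```

View pics/i.png

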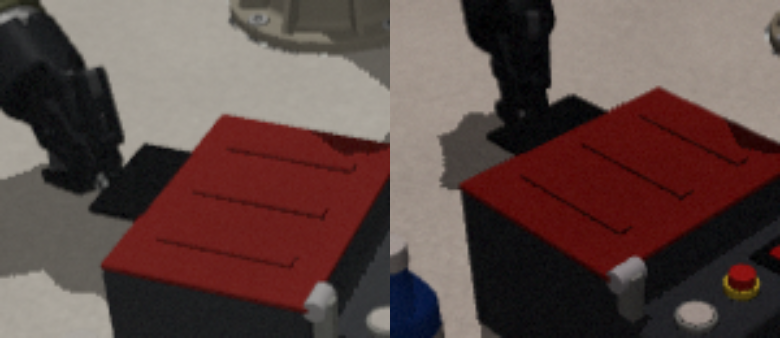

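Call:
{"api": "send_rows", "payload": {"series": [0,-0.1,0,0,0,0,0,0,-0.2,0.1,0,0,0,0,0,-0.3,0.1,0,0,0,0,0,-0.4,0.1,0,0,0,0,0,-0.5,0.1,0,0,0,0,0,-0.6,0.2,0,0,0,0,0,-0.7,0.2,0,0,0,0,0,-0.8,0.2,0,0,0,0]}}

```text
clock: 14.27
tcp_pos: [0.5309, -0.0887, 0.0894]
orientation: [0.245, 0.265, 0.8, 0.479]
wrist_force: [0.5, -0.5, -0.1]
finger_gap: -0.0003
```

Call:
{"api": "send_rows", "payload": {"series": [-0.4,-0.6,-0.7,0,0,0,0,-0.8,-1.2,-1.4,0,0,0,0,-1.3,-1.6,-2.3,0,0,0,0,-2,-2.1,-3.5,0,0,0,0,-3,-3,-5.4,0,0,0,0,-4.4,-3.5,-7.8,0,0,0,0,-4.4,-3.5,-7.8,0,0,0,0,-4.4,-3.5,-7.8,0,0,0,0]}}

```text
clock: 14.93
tcp_pos: [0.5068, -0.1835, 0.0969]
orientation: [0.246, 0.266, 0.8, 0.478]
wrist_force: [-0.7, 0.1, -0.1]
finger_gap: -0.0001
```

```bash
python3 - <<'E'
from k import *
g,b=gangle("scene");print(g);g,c=gangle("side");print(g)
s=get_state();print(s["clock"],s["tcp_pos"].round(4),s["wrist_force"].round(1))
for l in("spray_mid","tape_mid","tin_mid"):print(l,[silhouettes(n,l)[0]["box"] for n in("scene","side")])
cv2.imwrite("pics/j.png",np.hstack([b[30:330,100:450],c[30:330,130:480]]))
E
```

```text
((np.float64(0.9415963659961064), np.float64(0.0)), 0.65)
((np.float64(0.9185825410544511), np.float64(0.0)), 0.59)
15.1333 [ 0.5062 -0.18    0.0969] [-0.   0.7  0.8]
spray_mid [[156.5, 219.6, 39.6, 68.7], [168.1, 183.5, 36.7, 69.6]]
tape_mid [[316.8, 222.7, 40.6, 40.0], [326.4, 239.9, 46.3, 41.8]]
tin_mid [[236.3, 253.1, 34.6, 49.6], [202.7, 124.1, 165.7, 144.9]]
```

View pics/j.png

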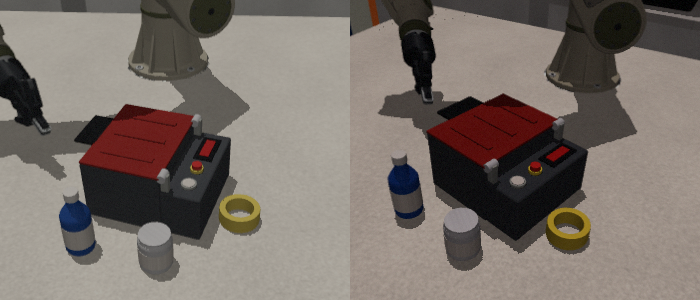

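The guard is shut (tab at scene crop (95,128)), the hand is well clear of it, and the spray bottle, tape roll and tin are where they were. I'm handing in.

```bash
python3 -c "
from workcell import *
hand_in()"
```

```text
the job is handed in; nothing more can be done
```

The guard is fully shut and the job was handed in at about 15 s.

- **Tipping:** I pushed the standing guard from behind with the shut fingers to about 1.40 rad and let go. I saw it at 1.30 and then 0.98 rad, coming down by itself.
- **Catching and lowering:** The outside of the upper finger caught the tab from below at about 0.94 rad. I lowered it at roughly 0.2–0.28 rad/s, and it followed the finger all the way.

**Last checks:**
- Both cameras read the guard at 0.00 rad, with the hand clear and the wrist force at noise level.
- The spray bottle, tape roll and tin are in the same places in the pictures as at the start. One side-camera detection of the tin was false: its box covered the whole press. The scene camera and the picture show the tin unmoved.

**Things that went less than cleanly:**
- Near the end, at about 0.04 rad, the wrist force showed about 9 N sideways, apparently the finger brushing the base's front. I backed off about 8 mm and finished lowering.
- One correction while I was waiting to catch overshot by about 2 cm. I fixed it before the guard arrived.

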